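# Flask up the wax trees for casting

## Task

Three wax trees stand on their rubber bases, ready to be flasked for the centrifugal caster. Lower a plain-walled steel flask over each of them, fully down and level in the ring of its base; every flask must be the size that its base takes and must end up taller than the wax inside it, so work out which belongs where before you start. Set the flasks down gently without dropping them, leave the trees standing where they are, and leave the two perforated, flanged flasks alone: those are for the vacuum machine.

Things in the scene. Friction and masses are not known exactly. Their poses are not given: they have to be found in the camera images.
- flask_small_short_centre (a point): A plain-walled steel casting flask: smooth tube, no holes, no flange, open at both ends, standing on end on the bench. Outer diameter 46 mm, wall 2.5 mm, height 46 mm. The point is its centre, on the axis half-way up (23 mm above its foot); z along the tube. Weight about 120 g.
- flask_small_tall_centre (a point): A plain-walled steel casting flask: smooth tube, no holes, no flange, open at both ends, standing on end on the bench. Outer diameter 46 mm, wall 2.5 mm, height 70 mm. The point is its centre, on the axis half-way up (35 mm above its foot); z along the tube. Weight about 170 g.
- flask_large_tall_centre (a point): A plain-walled steel casting flask: smooth tube, no holes, no flange, open at both ends, standing on end on the bench. Outer diameter 60 mm, wall 2.5 mm, height 70 mm. The point is its centre, on the axis half-way up (35 mm above its foot); z along the tube. Weight about 220 g.
- perforated_small_centre (a point): A perforated steel flask for the vacuum machine, to be left alone: tube of outer diameter 46 mm and height 70 mm with rows of round holes in its wall and a flat flange of diameter 62 mm round its upper rim, standing on the bench. The point is its centre, half-way up.
- perforated_large_centre (a point): A perforated steel flask for the vacuum machine, to be left alone: tube of outer diameter 60 mm and height 70 mm with rows of round holes in its wall and a flat flange of diameter 76 mm round its upper rim, standing on the bench. The point is its centre, half-way up.
- base_small_low_seat (a point): Black rubber sprue base, loose on the bench (250 g), round, diameter 62 mm, with a blue wax tree. It has a ring seat 6 mm above the bench for a flask of 46 mm outer diameter, between a low lip (4 mm above the seat) and a tapered dome (14 mm above it) that centres the flask. Tree: low, one upright ring, 18 mm wide, top 36 mm above the seat. The point is the centre of the ring seat; z up.
- base_small_high_seat (a point): Black rubber sprue base, loose on the bench (250 g), round, diameter 62 mm, with a blue wax tree. It has a ring seat 6 mm above the bench for a flask of 46 mm outer diameter, between a low lip (4 mm above the seat) and a tapered dome (14 mm above it) that centres the flask. Tree: tall, many small studs, 24 mm wide, top 56 mm above the seat. The point is the centre of the ring seat; z up.
- base_large_high_seat (a point): Black rubber sprue base, loose on the bench (350 g), round, diameter 76 mm, with a blue wax tree. It has a ring seat 6 mm above the bench for a flask of 60 mm outer diameter, between a low lip (4 mm above the seat) and a tapered dome (14 mm above it) that centres the flask. Tree: tall, six small slanting rings, 38 mm wide, top 56 mm above the seat. The point is the centre of the ring seat; z up.
There are look-alikes about, which are no part of the job. What is shaped like the part that bears flask_large_tall_centre but yellow is not meant. Leave any turquoise look-alike of the part that bears base_small_low_seat alone.

How it is judged:
By the outcome, as a careful person would: the job done as asked, in the order asked, and still so for the second after the job is handed in, with the robot touching nothing.
It also fails if it takes over 96 s, if anything falls off the work surface, if the arm or the gripper's body presses on something with over 40 N, if the wrist force passes 120 N, or if a joint passes its speed limit or range.

## Robot

A 6-joint arm with a two-finger parallel gripper is mounted at the origin on a cart in front of the work surface, level with it; the furniture and walls round the work are solid. World frame = base frame: x ahead of the robot, y to its left, z up, the work surface at z = 0. Lengths are in m, angles in rad, forces in N, time in s.
With the tool pointing down it reaches from about 0.35 to 0.775 m from the base axis. Payload 7.3 kg.
Tool frame: the origin (TCP) lies at the very end of the fingers, on their centre line; the grasp point (between the pads) lies 19 mm behind it (grip_point_offset is the distance from the TCP to the grasp point, in m); z points along the fingers, y is the line along which they close (so a half turn about z gives the same grasp; the last joint's range is limited). The gripper opens to 92 mm and grips with 3 to 60 N. Pads are 19 mm wide; open, the fingers measure 130 mm over their backs; the gripper's body (75 mm by 190 mm) begins 47 mm behind the grasp point.
Start: joints at [0.993, 0.342, 1.524, -0, 1.275, -0.146], TCP at [0.22, 0.477, 0.196] pointing down, gripper open.
Joint ranges: [-2.53, 2.53], [-0.77, 2.02], [0.04, 2.7], [-1, 4.14], [0.28, 2.66], [-3.11, 3.11]. Speed limits (rad/s): [2.57, 2.57, 3.14, 3.14, 3.14, 3.14].

## Interface

Orientations are given as a rotation vector (axis times angle).
In Python, from rig import get_obs, get_image, close_job, grip_point_offset gives the robot as it stands. The module is installed in compiled form; this text tells all that it offers.
- The arm moves only by the shell command python3 -m inch 'ROWS' [FORCE]. ROWS is JSON, a list of rows, each an object with "translation": the shift along the tool's x, y, z in m, a list of three; "rotation": the turn, a rotation vector about the tool's x, y, z in degrees, a list of three; "grip": the closure, from 0 (fully open) to 1 (shut). In form: [{"translation": [x, y, z], "rotation": [ax, ay, az], "grip": grip}, ...]. A call has 1 to 12 rows; each row is the pose to reach, as a shift and turn from the pose commanded when the call began, along the tool's axes at that moment; what a row does not reach only later rows make up. A row lasts 1/8 s, in which the tool goes at most 62.5 mm and 10.7 degrees, less where a joint would pass 70% of its speed; a pose out of reach is approached as far as the arm can. A call with a gripper value outside its range is refused whole. The fingers move at their own pace and stop on an object; FORCE is the grip in N (left out, the last holds). Time passes only in rows, so rows that repeat a pose let the fingers close. It gives the time, the measured TCP pose, the force, the opening and the grip force at its end, in the units of the state.
- get_obs(): the state, without advancing time (a new reading comes with each control period).
- get_image(name): name is "scene" or "top" or "wrist"; returns a dict with "color" (480x640x3 uint8, red, green, blue), "depth" (480x640 float32, m along the optical axis (not along the pixel's ray), 0 where there is no reading), "fx", "fy", "cx", "cy" (pixels), "world_to_cam" (4x4, takes a point from world to camera coordinates). Camera axes: x right, y down, z forward; pixel columns grow to the right and rows downward; lengths in m; the calibration is good to about 2 mm. A picture is of the moment at which its call begins.
- close_job(): hands the job in; it is judged then, once.
The state is a dict: "time": time; "joint_pos": joint angles; "qd": joint speeds; "joint_torque": joint torques, N m; "position": TCP position; "orientation": TCP orientation; "wrist_force": force on the tool from outside, world axes, zero at the start; "wrist_torque": the same for the moment, N m; "finger_gap": opening from 0.0 (shut) to 1.0 (fully open); "gripper_force": force on a finger pad.
Only numpy, scipy, OpenCV 4.12 (cv2) and the standard library are available. Lean on these libraries where they do the work, as an engineer would, in place of code of your own. Each camera call takes 0.05 s, during which the arm holds its last target. There are 200 camera calls.

## Working session

There is one attempt and no reset: what is moved stays moved. The work goes in short steps, Python scripts to look and compute and a shell command to move; the robot and the scene stay as the last step left them, time stands still between calls to the robot, and variables do not carry over. Pictures are saved under pics/ and viewed, at most 14 in all, crops included, and the job is handed in when it is done.

```bash
mkdir -p pics
cat > h.py <<'E'
import numpy as np, cv2
from rig import get_obs, get_image
def save(n,im): cv2.imwrite(f'pics/{n}.png',cv2.cvtColor(im,cv2.COLOR_RGB2BGR))
def cloud(g):
    d=g['depth'];v,u=np.mgrid[:480,:640]
    P=np.stack([(u-g['cx'])/g['fx']*d,(v-g['cy'])/g['fy']*d,d,np.ones_like(d)],-1)
    W=P@np.linalg.inv(g['world_to_cam']).T
    W[d==0]=np.nan
    return W[...,:3]
E
python3 - <<'E'
from h import *
for n in('scene','top'):
    g=get_image(n);save(n,g['color']);np.savez(f'{n}.npz',**g)
    C=np.linalg.inv(g['world_to_cam']);print(n,C[:3,3],C[:3,2],g['fx'])
o=get_obs();print({k:np.round(v,3) for k,v in o.items()})
E
```

```text
scene [ 3.69178160e-04 -9.19402922e-01  7.52011451e-01] [ 0.44858723  0.68600877 -0.57285379] 490.251682486266
top [ 0.36887078 -0.05416651  1.32409082] [ 0.16591689  0.00260692 -0.98613629] 493.0929300978337
{'time': np.float64(0.1), 'joint_pos': array([ 0.993,  0.343,  1.525, -0.   ,  1.275, -0.146]), 'qd': array([ 0.001, -0.001, -0.001,  0.   , -0.001, -0.001]), 'joint_torque': array([ 3.0000e-03, -4.3200e+01, -2.4469e+01,  7.2000e-02,  5.3000e-02,
       -0.0000e+00]), 'position': array([0.219, 0.476, 0.195]), 'orientation': array([-6.730e-01, -3.068e+00,  2.000e-03]), 'wrist_force': array([-1.01 , -1.026,  0.271]), 'wrist_torque': array([-0.025, -0.005, -0.024]), 'gripper_force': np.float64(0.0), 'finger_gap': np.float64(1.0)}
```

View pics/scene.png

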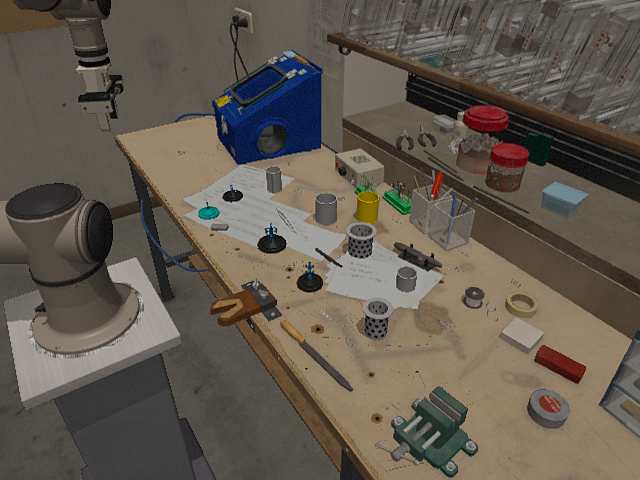

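View pics/top.png

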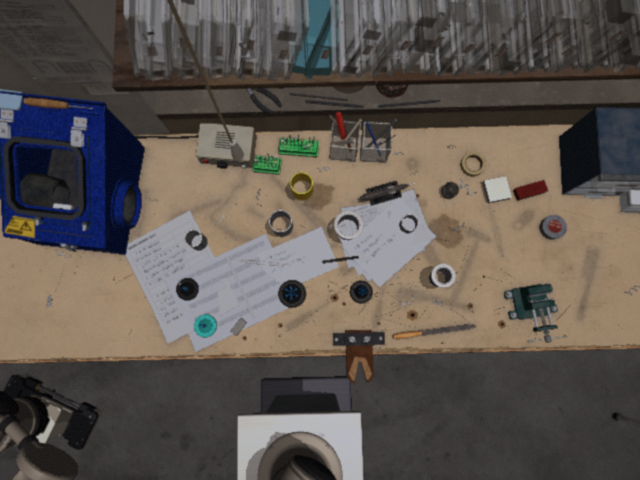

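The top view shows the flasks at about (196,240), (279,223) and (409,224), and the bases at (187,289), (291,293) and (361,291). The yellow decoy is at (300,186), the turquoise one at (205,325), and the perforated flasks at (347,226) and (443,275). The scene view confirms heights and kinds: the low tree is on the far-left base. Next I'll localise them.

```bash
cat >> h.py <<'E'
def ray(g,u,v,z):
    C=np.linalg.inv(g['world_to_cam']);d=C[:3,:3]@[(u-g['cx'])/g['fx'],(v-g['cy'])/g['fy'],1];c=C[:3,3]
    return c+d*(z-c[2])/d[2]
def proj(g,p):
    q=g['world_to_cam']@np.r_[p,1];return np.array([g['fx']*q[0]/q[2]+g['cx'],g['fy']*q[1]/q[2]+g['cy']])
E
python3 - <<'E'
from h import *
g=dict(np.load('top.npz'));W=cloud(g);hsv=cv2.cvtColor(g['color'],cv2.COLOR_RGB2HSV)
v,u=np.mgrid[:480,:640]
for n,(a,b),h in [('st',(196,240),.07),('lt',(279,223),.07),('ss',(409,224),.046),('pl',(347,226),.07),('ps',(443,275),.07),('y',(300,186),.07)]:
    m=(np.hypot(u-a,v-b)<22)&(abs(W[...,2]-h)<.008)
    P=W[m]
    (c,r)=cv2.minEnclosingCircle(P[:,:2].astype(np.float32))
    print(n,m.sum(),np.round(P.mean(0),4),np.round(c,4),round(r,4),'zmax',np.round(np.nanpercentile(P[:,2],[5,50,95]),3))
for n,(a,b) in [('bsl?',(187,289)),('bl',(291,293)),('bsh?',(361,291))]:
    m=((np.hypot(u-a,v-b)<20)&(hsv[...,2]<75)).astype(np.uint8)
    k,_=cv2.findContours(m,0,2);k=max(k,key=cv2.contourArea);e=cv2.minEnclosingCircle(k);el=cv2.fitEllipse(cv2.convexHull(k))
    z=W[(np.hypot(u-a,v-b)<12)][:,2]
    print(n,e,np.round(ray(g,*e[0],.008),4),el,np.round(ray(g,*el[0],.008),4),'z',np.nanmax(z))
s=dict(np.load('scene.npz'))['color']
im=np.vstack([cv2.resize(s[160:340,180:440],(780,540),interpolation=2)])
save('crop',im)
E
```

```text
st 77 [0.6022 0.2641 0.0678] [0.6018 0.2635] 0.0234 zmax [0.062 0.068 0.073]
lt 89 [0.6421 0.0377 0.0683] [0.6416 0.0378] 0.0306 zmax [0.064 0.068 0.072]
ss 72 [ 0.6369 -0.3041  0.0434] [ 0.6356 -0.3039] 0.0239 zmax [0.039 0.043 0.048]
pl 320 [ 0.6278 -0.1398  0.069 ] [ 0.6276 -0.1403] 0.0382 zmax [0.065 0.069 0.073]
ps 266 [ 0.4896 -0.378   0.0691] [ 0.4896 -0.3775] 0.0311 zmax [0.065 0.069 0.073]
y 96 [ 0.7421 -0.0201  0.0677] [ 0.7424 -0.02  ] 0.0307 zmax [0.063 0.067 0.072]
bsl? ((186.8333282470703, 288.5), 11.118158340454102) [0.4761 0.2925 0.008 ] ((187.01055908203125, 288.6803283691406), (21.34967803955078, 22.132648468017578), 57.18586349487305) [0.4756 0.292  0.008 ] z 0.042250214913656325
bl ((291.65625, 293.34375), 13.756420135498047) [0.4567 0.0128 0.008 ] ((291.6958312988281, 293.3598937988281), (26.966073989868164, 27.095930099487305), 42.93703079223633) [0.4567 0.0127 0.008 ] z 0.06510689028491701
bsh? ((360.6666564941406, 291.6666564941406), 11.279397010803223) [ 0.4569 -0.1709  0.008 ] ((360.65545654296875, 291.52783203125), (21.793798446655273, 22.46865463256836), 121.6341552734375) [ 0.4573 -0.1709  0.008 ] z 0.06383303717719047
```

View pics/crop.png

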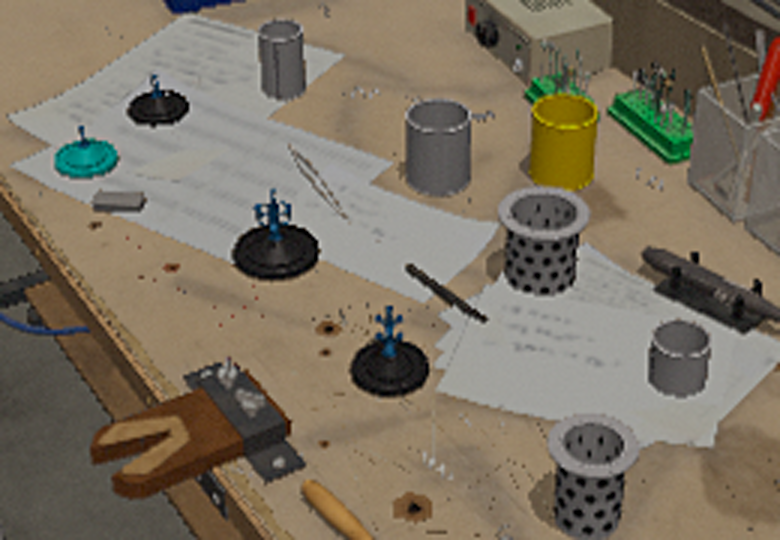

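Pairing: tall small flask (0.602, 0.264) → spiky small base (0.457, -0.171). Large flask (0.642, 0.038) → large base (0.457, 0.013). Short flask (0.636, -0.304) → ring base (0.476, 0.292). I'll start with the small tall flask, turning the tool so that tool x = world y and tool y = world x.

```bash
python3 -m inch '[{"translation":[-0.15,-0.011,0],"rotation":[0,0,22],"grip":0},{"translation":[-0.30,-0.022,0],"rotation":[0,0,44],"grip":0},{"translation":[-0.4366,-0.033,0],"rotation":[0,0,65.26],"grip":0},{"translation":[-0.4366,-0.033,0],"rotation":[0,0,65.26],"grip":0},{"translation":[-0.4366,-0.033,0],"rotation":[0,0,65.26],"grip":0},{"translation":[-0.4366,-0.033,0],"rotation":[0,0,65.26],"grip":0},{"translation":[-0.4366,-0.033,0],"rotation":[0,0,65.26],"grip":0},{"translation":[-0.4366,-0.033,0],"rotation":[0,0,65.26],"grip":0},{"translation":[-0.4366,-0.033,0],"rotation":[0,0,65.26],"grip":0},{"translation":[-0.4366,-0.033,0],"rotation":[0,0,65.26],"grip":0},{"translation":[-0.4366,-0.033,0],"rotation":[0,0,65.26],"grip":0}]' 20
python3 - <<'E'
from h import *
g=get_image('wrist');save('w1',g['color']);np.savez('w1.npz',**g)
C=np.linalg.inv(g['world_to_cam']);print(C[:3,3],C[:3,2],g['fx']);o=get_obs();print(o['position'],o['orientation'])
E
```

```text
time: 1.48
position: [0.6016, 0.2652, 0.1965]
orientation: [2.219, 2.223, 0.001]
wrist_force: [0.8, 0.8, -0.3]
finger_gap: 0.997
gripper_force: 0.0
[0.60193872 0.34496015 0.38608068] [ 0.0018084  -0.29356262 -0.95593813] 410.99839737959707
[0.60169357 0.26510184 0.19646326] [2.21954444e+00 2.22311403e+00 8.80061381e-04]
```

View pics/w1.png

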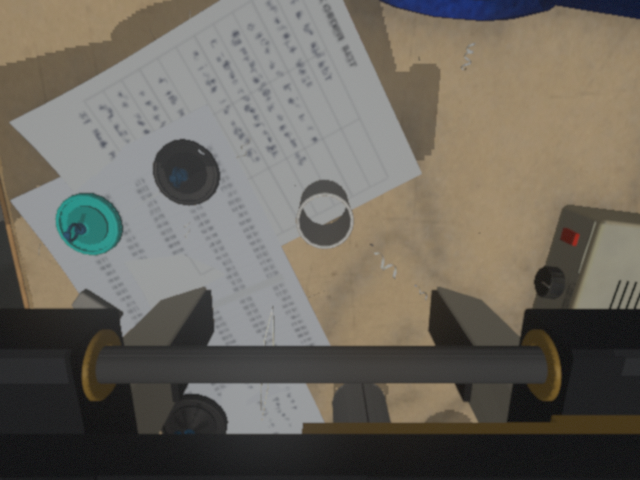

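The wrist view shows the small flask's rim ring at about (326,221), the ring base at (186,172), and the turquoise decoy at (89,224). I'll refine by rim depth and by mask.

```bash
cat >> h.py <<'E'
def circ(xy):
    A=np.c_[2*xy,np.ones(len(xy))];s=np.linalg.lstsq(A,(xy**2).sum(1),rcond=None)[0]
    return s[:2],np.sqrt(s[2]+s[:2]@s[:2])
def rim(g,p,h,R):
    """rim outline: pixels whose depth gives z near h, outer contour cast on plane z=h"""
    W=cloud(g);m=((np.hypot(W[...,0]-p[0],W[...,1]-p[1])<R*1.4)&(W[...,2]>h-.006)).astype(np.uint8)
    q=np.array([ray(g,u,v,h)[:2] for v,u in zip(*np.nonzero(m))])
    e=cv2.minEnclosingCircle(q.astype(np.float32));c,r=circ(q)
    print('rim n',len(q),'enclosing',np.round(e[0],4),round(e[1],4),'fit',np.round(c,4),round(r,4),'z',np.round(np.median(W[m>0][:,2]),4))
def base(g,p,R,z=.010,V=75):
    u0,v0=proj(g,[*p,z]);k=np.linalg.norm(proj(g,[p[0]+R,p[1],z])-[u0,v0])
    v,u=np.mgrid[:480,:640];val=g['color'].max(-1)
    m=((np.hypot(u-u0,v-v0)<k*1.3)&(val<V)).astype(np.uint8)
    c,_=cv2.findContours(m,0,1);c=cv2.convexHull(max(c,key=cv2.contourArea))[:,0]
    q=np.array([ray(g,a,b,z)[:2] for a,b in c]);cc,r=circ(q);e=cv2.minEnclosingCircle(q.astype(np.float32))
    print('base fit',np.round(cc,4),round(r,4),'res',np.round(np.std(np.hypot(*(q-cc).T)),4),'encl',np.round(e[0],4),round(e[1],4))
E
python3 - <<'E'
from h import *
g=dict(np.load('w1.npz'))
rim(g,(.602,.2635),.07,.023);base(g,(.476,.292),.031)
t=dict(np.load('top.npz'))
for p,R in(((.476,.292),.031),((.4567,.0128),.038),((.457,-.171),.031)): base(t,p,R)
E
```

```text
rim n 14645 enclosing [0.599  0.1213] 0.1661 fit [0.6018 0.1112] 0.0927 z 0.329
base fit [0.4796 0.2934] 0.0293 res 0.0003 encl [0.4798 0.2936] 0.0299
base fit [0.4756 0.2915] 0.029 res 0.0005 encl [0.4753 0.2919] 0.0297
base fit [0.4567 0.0126] 0.0359 res 0.0005 encl [0.4568 0.0128] 0.0365
base fit [ 0.4573 -0.1707] 0.0294 res 0.0003 encl [ 0.4569 -0.1707] 0.0299
```

```bash
sed -i "s/(W\[...,2\]>h-.006)/(abs(W[...,2]-h)<.007)/" h.py
python3 - <<'E'
from h import *
g=dict(np.load('w1.npz'));rim(g,(.602,.2635),.07,.023)
t=dict(np.load('top.npz'))
for p,h,R in(((.602,.2635),.07,.023),((.6416,.0378),.07,.03),((.636,-.304),.046,.023)): rim(t,p,h,R)
E
```

```text
rim n 772 enclosing [0.6057 0.264 ] 0.0236 fit [0.6055 0.2642] 0.0214 z 0.0705
rim n 67 enclosing [0.6017 0.2626] 0.0236 fit [0.6015 0.2625] 0.0215 z 0.069
rim n 88 enclosing [0.6409 0.0371] 0.0304 fit [0.641  0.0369] 0.0287 z 0.0683
rim n 69 enclosing [ 0.6341 -0.3032] 0.024 fit [ 0.6344 -0.3039] 0.0216 z 0.0436
```

```bash
python3 -m inch '[{"translation":[0,0.001,0.04],"rotation":[0,0,0],"grip":0},{"translation":[0,0.001,0.085],"rotation":[0,0,0],"grip":0},{"translation":[0,0.001,0.125],"rotation":[0,0,0],"grip":0},{"translation":[0,0.001,0.1545],"rotation":[0,0,0],"grip":0},{"translation":[0,0.001,0.1545],"rotation":[0,0,0],"grip":0},{"translation":[0,0.001,0.1545],"rotation":[0,0,0],"grip":0.4},{"translation":[0,0.001,0.1545],"rotation":[0,0,0],"grip":1},{"translation":[0,0.001,0.1545],"rotation":[0,0,0],"grip":1},{"translation":[0,0.001,0.1545],"rotation":[0,0,0],"grip":1},{"translation":[0,0.001,0.1545],"rotation":[0,0,0],"grip":1},{"translation":[0,0.001,0.1545],"rotation":[0,0,0],"grip":1},{"translation":[0,0.001,0.1545],"rotation":[0,0,0],"grip":1}]' 25
python3 - <<'E'
from h import *
g=get_image('wrist');o=get_obs();print(o['position'],o['finger_gap'],o['gripper_force'])
rim(g,o['position'][:2]+[.003,0],.07,.023);base(g,(.476,.292),.031)
save('w2',g['color'])
E
```

```text
time: 3.02
position: [0.6034, 0.2641, 0.0414]
orientation: [-2.221, -2.221, 0.0]
wrist_force: [0.1, 1.3, 0.3]
finger_gap: 0.286
gripper_force: 0.0
[0.60342121 0.26412851 0.04137519] 0.24774483595959043 0.0
rim n 1791 enclosing [0.6049 0.265 ] 0.0239 fit [0.605  0.2661] 0.0203 z 0.07
base fit [0.4798 0.2936] 0.0298 res 0.0004 encl [0.4799 0.2934] 0.0305
```

View pics/w2.png

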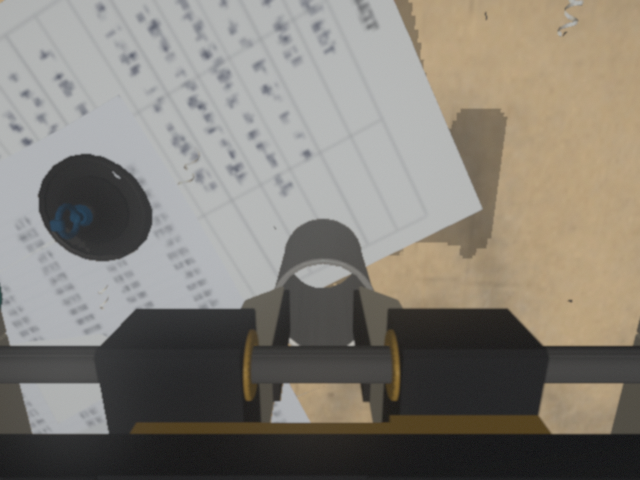

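The picture shows the flask rim at (323,275) between the two fingers. The fingers seem to be still closing, so I'll give them more time.

```bash
python3 -m inch '[{"translation":[0,0,0],"rotation":[0,0,0],"grip":1},{"translation":[0,0,0],"rotation":[0,0,0],"grip":1}]' 25
python3 - <<'E'
from h import *
g=get_image('wrist');o=get_obs();print(o['position'],o['finger_gap'],o['gripper_force'],o['wrist_force'])
c=g['color'][200:420,200:440];save('w3',cv2.resize(c,None,fx=2.5,fy=2.5,interpolation=2))
d=g['depth'];print(d[300,270:380:6]);print(d[275,270:380:6])
E
```

```text
time: 3.32
position: [0.6034, 0.2642, 0.0414]
orientation: [-2.221, -2.221, -0.0]
wrist_force: [0.7, 0.7, 1.0]
finger_gap: 0.033
gripper_force: 0.0
[0.60343044 0.26413857 0.04141193] 0.014365897639155207 0.0 [ 0.16290101 -0.0308119  -0.44324456]
[0.24962997 0.15966159 0.15788439 0.15973191 0.15795997 0.15720065
 0.15985441 0.16278957 0.23151034 0.23130389 0.1624008  0.1593532
 0.15837246 0.15977788 0.15896297 0.15892257 0.15867056 0.17431298
 0.25244182]
[0.24660456 0.24598052 0.17736098 0.1714858  0.24400972 0.2464343
 0.24688701 0.2482961  0.24679859 0.24654306 0.2462405  0.24527414
 0.24642536 0.24609765 0.23817523 0.17140949 0.18143538 0.24576573
 0.24681877]
```

View pics/w3.png

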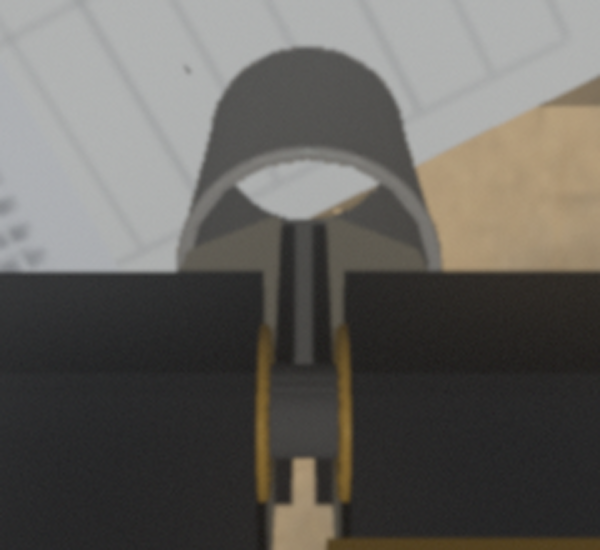

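Run:
```python
from h import *
g=get_image('wrist');W=cloud(g);print(get_obs()['finger_gap'])
for v in(255,262,275,290,300,310,330): print(v,[tuple(np.round(W[v,u],3)) for u in(275,290,305,322,338,352,372)])
rim(g,(.604,.265),.07,.023)
t=get_image('top');rim(t,(.602,.2635),.07,.023);s=get_image('scene');save('s2',cv2.resize(s['color'][120:240,210:370],(800,600),interpolation=2))
```

```text
0.007070510274963826
255 [(np.float64(0.577), np.float64(0.264), np.float64(0.002)), (np.float64(0.59), np.float64(0.28), np.float64(0.048)), (np.float64(0.597), np.float64(0.285), np.float64(0.062)), (np.float64(0.605), np.float64(0.287), np.float64(0.066)), (np.float64(0.612), np.float64(0.286), np.float64(0.063)), (np.float64(0.618), np.float64(0.282), np.float64(0.053)), (np.float64(0.634), np.float64(0.264), np.float64(0.002))]
262 [(np.float64(0.577), np.float64(0.26), np.float64(0.001)), (np.float64(0.59), np.float64(0.281), np.float64(0.06)), (np.float64(0.598), np.float64(0.286), np.float64(0.072)), (np.float64(0.605), np.float64(0.285), np.float64(0.071)), (np.float64(0.611), np.float64(0.285), np.float64(0.071)), (np.float64(0.618), np.float64(0.283), np.float64(0.064)), (np.float64(0.634), np.float64(0.26), np.float64(0.003))]
275 [(np.float64(0.577), np.float64(0.251), np.float64(0.0)), (np.float64(0.591), np.float64(0.28), np.float64(0.071)), (np.float64(0.595), np.float64(0.252), np.float64(0.002)), (np.float64(0.605), np.float64(0.252), np.float64(0.003)), (np.float64
[... 1280 characters left out ...]
oat64(0.145)), (np.float64(0.611), np.float64(0.3), np.float64(0.145)), (np.float64(0.616), np.float64(0.3), np.float64(0.145))]
330 [(np.float64(0.594), np.float64(0.301), np.float64(0.154)), (np.float64(0.598), np.float64(0.3), np.float64(0.153)), (np.float64(0.601), np.float64(0.301), np.float64(0.155)), (np.float64(0.605), np.float64(0.243), np.float64(0.052)), (np.float64(0.608), np.float64(0.3), np.float64(0.154)), (np.float64(0.611), np.float64(0.301), np.float64(0.154)), (np.float64(0.615), np.float64(0.301), np.float64(0.155))]
rim n 1510 enclosing [0.6052 0.2662] 0.0229 fit [0.6053 0.2675] 0.0191 z 0.0705
rim n 22 enclosing [0.5985 0.255 ] 0.0198 fit [0.6004 0.2602] 0.0199 z 0.0676
```

View pics/s2.png

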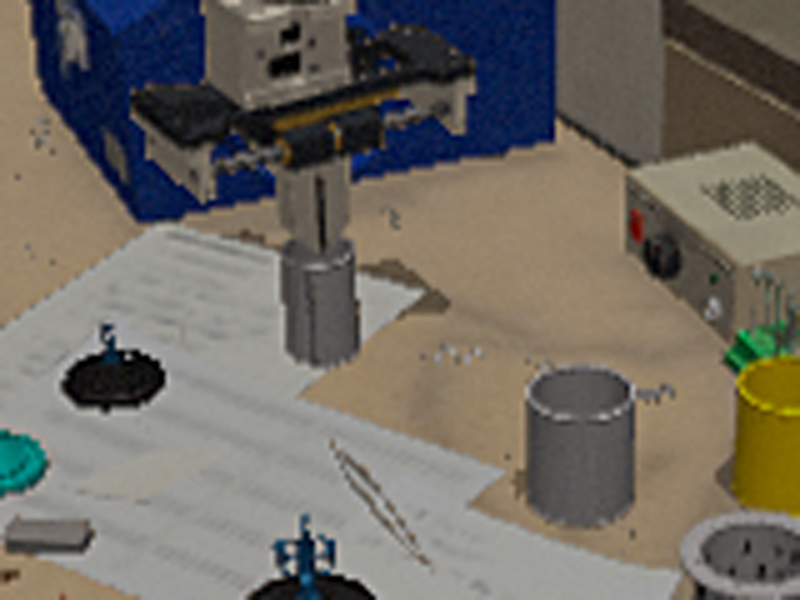

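The scene view shows the fingers closed just over the tube's top, with the flask still upright. I'll check where the fingertips really are in the wrist depth.

Run:
```python
from h import *
import rig;print(rig.grip_point_offset)
g=dict(np.load('w1.npz'));W=cloud(g)
m=(W[...,2]>.1)&(W[...,2]<.36)
print('lowest of gripper z pctl',np.round(np.percentile(W[m][:,2],[0,.1,1,5,20]),4))
for v,u in((292,205),(292,212),(300,211),(320,210),(340,210),(292,200),(310,180),(292,436),(320,436)): print(v,u,np.round(W[v,u],3))
g=get_image('wrist');W=cloud(g);
for v in range(286,312,3): print(v,[np.round(W[v,u],3).tolist() for u in(311,314,317,322,327,330)])
```

```text
0.0188
lowest of gripper z pctl [0.1001 0.2283 0.2362 0.257  0.3064]
292 205 [0.555 0.275 0.231]
292 212 [0.492 0.171 0.002]
300 211 [0.556 0.271 0.23 ]
320 210 [0.556 0.263 0.233]
340 210 [0.557 0.256 0.236]
292 200 [0.553 0.276 0.232]
310 180 [0.55  0.276 0.249]
292 436 [0.649 0.275 0.231]
320 436 [0.648 0.266 0.238]
286 [[0.598, 0.245, 0.003], [0.6, 0.245, 0.003], [0.602, 0.244, 0.001], [0.605, 0.244, 0.002], [0.608, 0.244, 0.001], [0.61, 0.244, 0.001]]
289 [[0.6, 0.275, 0.075], [0.601, 0.275, 0.076], [0.602, 0.243, 0.004], [0.605, 0.244, 0.004], [0.608, 0.243, 0.003], [0.608, 0.275, 0.075]]
292 [[0.6, 0.275, 0.079], [0.601, 0.275, 0.079], [0.603, 0.273, 0.075], [0.605, 0.244, 0.009], [0.607, 0.274, 0.075], [0.608, 0.275, 0.079]]
295 [[0.6, 0.275, 0.08], [0.601, 0.276, 0.082], [0.603, 0.274, 0.078], [0.605, 0.243, 0.012], [0.607, 0.274, 0.078], [0.608, 0.275, 0.082]]
298 [[0.6, 0.275, 0.085], [0.601, 0.276, 0.085], [0.603, 0.274, 0.081], [0.605, 0.243, 0.016], [0.607, 0.274, 0.081], [0.608, 0.275, 0.084]]
301 [[0.6, 0.275, 0.087], [0.601, 0.275, 0.087], [0.603, 0.274, 0.083], [0.605, 0.243, 0.02], [0.607, 0.274, 0.084], [0.608, 0.275, 0.087]]
304 [[0.6, 0.275, 0.089], [0.601, 0.275, 0.089], [0.603, 0.274, 0.086], [0.605, 0.243, 0.023], [0.606, 0.274, 0.086], [0.608, 0.275, 0.09]]
307 [[0.6, 0.275, 0.093], [0.602, 0.275, 0.091], [0.603, 0.274, 0.089], [0.605, 0.243, 0.028], [0.606, 0.274, 0.089], [0.608, 0.275, 0.092]]
310 [[0.6, 0.275, 0.094], [0.602, 0.275, 0.094], [0.603, 0.274, 0.092], [0.605, 0.243, 0.031], [0.606, 0.274, 0.092], [0.607, 0.275, 0.095]]
```

The true fingertips are about 34 mm above the reported TCP (depth z 0.230 against 0.1965 reported), so the fingers closed above the rim. I'll open, go 34 mm lower, and grip again.

```bash
python3 -m inch '[{"translation":[0,0.001,-0.01],"rotation":[0,0,0],"grip":0},{"translation":[0,0.001,-0.01],"rotation":[0,0,0],"grip":0},{"translation":[0,0.001,-0.01],"rotation":[0,0,0],"grip":0},{"translation":[0,0.001,-0.01],"rotation":[0,0,0],"grip":0},{"translation":[0,0.001,-0.01],"rotation":[0,0,0],"grip":0},{"translation":[0,0.001,-0.01],"rotation":[0,0,0],"grip":0},{"translation":[0,0.001,-0.01],"rotation":[0,0,0],"grip":0},{"translation":[0,0.001,-0.01],"rotation":[0,0,0],"grip":0},{"translation":[0,0.001,-0.01],"rotation":[0,0,0],"grip":0},{"translation":[0,0.001,-0.01],"rotation":[0,0,0],"grip":0}]' 25
python3 -m inch '[{"translation":[0,0,0.015],"rotation":[0,0,0],"grip":0},{"translation":[0,0,0.03],"rotation":[0,0,0],"grip":0},{"translation":[0,0,0.043],"rotation":[0,0,0],"grip":0},{"translation":[0,0,0.043],"rotation":[0,0,0],"grip":0.3},{"translation":[0,0,0.043],"rotation":[0,0,0],"grip":0.6},{"translation":[0,0,0.043],"rotation":[0,0,0],"grip":0.6},{"translation":[0,0,0.043],"rotation":[0,0,0],"grip":0.6},{"translation":[0,0,0.043],"rotation":[0,0,0],"grip":0.6},{"translation":[0,0,0.043],"rotation":[0,0,0],"grip":0.6},{"translation":[0,0,0.043],"rotation":[0,0,0],"grip":0.6}]' 25
```

```text
time: 4.82
position: [0.6044, 0.2642, 0.0515]
orientation: [-2.221, -2.221, -0.0]
wrist_force: [-0.2, -0.1, -0.1]
finger_gap: 0.993
gripper_force: 0.0
time: 6.08
position: [0.6045, 0.2642, 0.0087]
orientation: [2.221, 2.221, 0.001]
wrist_force: [-0.8, -0.4, 2.1]
finger_gap: 0.5
gripper_force: 25.0
```

Gripped: gap 0.5 (46 mm) at 25 N. I'll lift and carry to just past the spiky base, so the camera sees it.

```bash
python3 -m inch '[{"translation":[0,0,-0.015],"rotation":[0,0,0],"grip":0.6},{"translation":[0,0,-0.05],"rotation":[0,0,0],"grip":0.6},{"translation":[0,0,-0.085],"rotation":[0,0,0],"grip":0.6},{"translation":[-0.02,-0.006,-0.1],"rotation":[0,0,0],"grip":0.6},{"translation":[-0.06,-0.017,-0.1],"rotation":[0,0,0],"grip":0.6},{"translation":[-0.11,-0.032,-0.1],"rotation":[0,0,0],"grip":0.6},{"translation":[-0.16,-0.046,-0.1],"rotation":[0,0,0],"grip":0.6},{"translation":[-0.21,-0.061,-0.1],"rotation":[0,0,0],"grip":0.6},{"translation":[-0.26,-0.076,-0.1],"rotation":[0,0,0],"grip":0.6},{"translation":[-0.31,-0.09,-0.1],"rotation":[0,0,0],"grip":0.6},{"translation":[-0.36,-0.105,-0.1],"rotation":[0,0,0],"grip":0.6},{"translation":[-0.40,-0.116,-0.1],"rotation":[0,0,0],"grip":0.6}]' 25
python3 -m inch '[{"translation":[-0.04,-0.012,0],"rotation":[0,0,0],"grip":0.6},{"translation":[-0.075,-0.022,0],"rotation":[0,0,0],"grip":0.6},{"translation":[-0.094,-0.0275,0],"rotation":[0,0,0],"grip":0.6},{"translation":[-0.094,-0.0275,0],"rotation":[0,0,0],"grip":0.6},{"translation":[-0.094,-0.0275,0],"rotation":[0,0,0],"grip":0.6}]' 25
python3 - <<'E'
from h import *
g=get_image('wrist');np.savez('w4.npz',**g);save('w4',g['color'])
print(get_obs()['position']);base(g,(.461,-.169),.031)
W=cloud(g);o=get_obs()['position']
m=(np.hypot(W[...,0]-o[0],W[...,1]-o[1])<.035)&(W[...,2]>.15)&(W[...,2]<.172);print(m.sum());
rim(g,o[:2]+[.0,0],.163,.023)
E
```

```text
time: 7.58
position: [0.4879, -0.1378, 0.1093]
orientation: [2.222, 2.22, 0.001]
wrist_force: [1.1, 0.1, -2.3]
finger_gap: 0.499
gripper_force: 25.0
time: 8.2
position: [0.4611, -0.2289, 0.1085]
orientation: [-2.221, -2.222, -0.001]
wrist_force: [0.7, 0.2, -1.4]
finger_gap: 0.501
gripper_force: 25.0
[ 0.46118752 -0.22870086  0.10846238]
base fit [ 0.46   -0.1713] 0.0297 res 0.0001 encl [ 0.46   -0.1713] 0.0299
7113
rim n 3795 enclosing [ 0.4611 -0.2259] 0.0322 fit [ 0.4615 -0.2292] 0.0241 z 0.1649
```

View pics/w4.png

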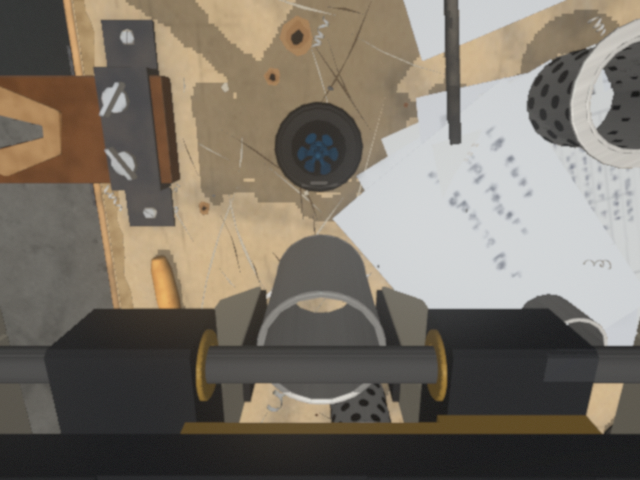

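The held flask's rim spans u 258–385, v 291–402, so its centre is about (321.5,346). The base is at (319,147), with the tree at its centre.

Run:
```python
from h import *
g=dict(np.load('w4.npz'));o=np.array([.4612,-.2287])
hull=[(258,346),(385,346),(321.5,291),(321.5,402)]
q=np.array([ray(g,u,v,.170)[:2] for u,v in hull]);print(np.round(q,4))
c,r=circ(q);print('flask centre',c,r,c-o)
print('need shift',np.array([.460,-.1713])-c)
```

```text
[[ 0.4395 -0.2277]
 [ 0.4845 -0.2277]
 [ 0.462  -0.2065]
 [ 0.462  -0.2513]]
flask centre [ 0.46201109 -0.22893112] 0.022451834188428357 [ 0.00081109 -0.00023112]
need shift [-0.00201109  0.05763112]
```

```bash
python3 -m inch '[{"translation":[0.025,-0.001,0],"rotation":[0,0,0],"grip":0.6},{"translation":[0.05,-0.002,0],"rotation":[0,0,0],"grip":0.6},{"translation":[0.058,-0.002,0],"rotation":[0,0,0],"grip":0.6},{"translation":[0.058,-0.002,0.0],"rotation":[0,0,0],"grip":0.6},{"translation":[0.058,-0.002,0.02],"rotation":[0,0,0],"grip":0.6},{"translation":[0.058,-0.002,0.045],"rotation":[0,0,0],"grip":0.6},{"translation":[0.058,-0.002,0.065],"rotation":[0,0,0],"grip":0.6},{"translation":[0.058,-0.002,0.074],"rotation":[0,0,0],"grip":0.6},{"translation":[0.058,-0.002,0.074],"rotation":[0,0,0],"grip":0.6},{"translation":[0.058,-0.002,0.074],"rotation":[0,0,0],"grip":0.6}]' 25
python3 - <<'E'
from h import *
g=get_image('wrist');np.savez('w5.npz',**g)
s=get_image('scene');p=proj(s,[.46,-.17,.04]).astype(int);c=s['color'][p[1]-45:p[1]+35,p[0]-50:p[0]+50]
w=g['color'][180:420,200:440]
save('w5',np.hstack([cv2.resize(w,(400,400)),cv2.resize(c,(400,400),interpolation=2)]))
E
```

```text
time: 9.5
position: [0.4595, -0.1723, 0.0351]
orientation: [2.221, 2.22, 0.001]
wrist_force: [0.5, 0.3, -1.4]
finger_gap: 0.497
gripper_force: 25.0
```

View pics/w5.png

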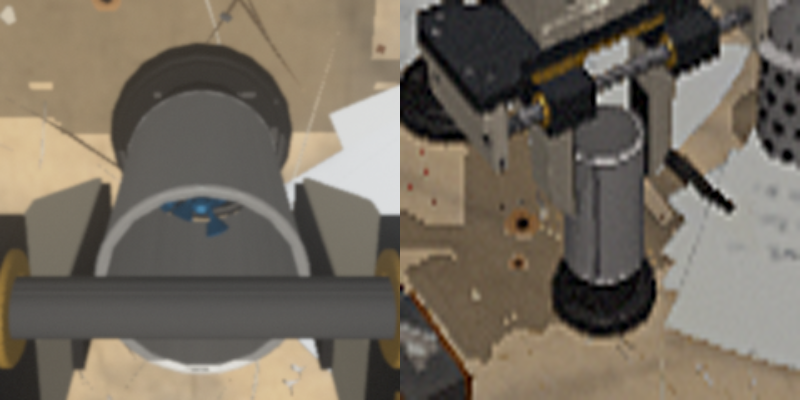

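The flask is around the tree and centred on the base to within a pixel or two (base middle u 201, flask middle u 203). I'll lower it slowly.

```bash
python3 -m inch '[{"translation":[0,0,0.005],"rotation":[0,0,0],"grip":0.6},{"translation":[0,0,0.01],"rotation":[0,0,0],"grip":0.6},{"translation":[0,0,0.014],"rotation":[0,0,0],"grip":0.6},{"translation":[0,0,0.017],"rotation":[0,0,0],"grip":0.6},{"translation":[0,0,0.0185],"rotation":[0,0,0],"grip":0.6},{"translation":[0,0,0.0185],"rotation":[0,0,0],"grip":0.6}]' 25
python3 -m inch '[{"translation":[0,0,0.0008],"rotation":[0,0,0],"grip":0.6},{"translation":[0,0,0.0016],"rotation":[0,0,0],"grip":0.6},{"translation":[0,0,0.002],"rotation":[0,0,0],"grip":0.6},{"translation":[0,0,0.002],"rotation":[0,0,0],"grip":0.6}]' 25
```

```text
time: 10.35
position: [0.4589, -0.1718, 0.0158]
orientation: [-2.221, -2.221, -0.0]
wrist_force: [-0.8, 0.1, -1.4]
finger_gap: 0.498
gripper_force: 25.0
time: 10.85
position: [0.4591, -0.172, 0.0147]
orientation: [2.221, 2.221, 0.0]
wrist_force: [-2.2, 0.5, 5.4]
finger_gap: 0.502
gripper_force: 25.0
```

Contact came at the expected height (z 0.0147, about 7 N). I'll release, rise, and head for the large flask.

```bash
python3 -m inch '[{"translation":[0,0,0],"rotation":[0,0,0],"grip":0.48},{"translation":[0,0,0],"rotation":[0,0,0],"grip":0.4},{"translation":[0,0,0],"rotation":[0,0,0],"grip":0.2},{"translation":[0,0,0],"rotation":[0,0,0],"grip":0.1},{"translation":[0,0,0],"rotation":[0,0,0],"grip":0.1},{"translation":[0,0,-0.03],"rotation":[0,0,0],"grip":0.0},{"translation":[0,0,-0.08],"rotation":[0,0,0],"grip":0},{"translation":[0,0,-0.12],"rotation":[0,0,0],"grip":0},{"translation":[0.02,0.02,-0.13],"rotation":[0,0,0],"grip":0},{"translation":[0.075,0.07,-0.13],"rotation":[0,0,0],"grip":0},{"translation":[0.12,0.12,-0.13],"rotation":[0,0,0],"grip":0},{"translation":[0.17,0.17,-0.13],"rotation":[0,0,0],"grip":0}]' 25
python3 -m inch '[{"translation":[0.02,0.015,0],"rotation":[0,0,0],"grip":0},{"translation":[0.038,0.015,0],"rotation":[0,0,0],"grip":0},{"translation":[0.038,0.015,0],"rotation":[0,0,0],"grip":0},{"translation":[0.038,0.015,0],"rotation":[0,0,0],"grip":0}]' 25
python3 - <<'E'
from h import *
g=get_image('wrist');np.savez('w6.npz',**g);o=get_obs()['position'];print(o)
rim(g,(.645,.0385),.07,.03)
t=get_image('top');rim(t,(.456,-.172),.076,.023);base(t,(.457,-.171),.031)
s=get_image('scene');p=proj(s,[.46,-.17,.04]).astype(int);c=s['color'][p[1]-45:p[1]+35,p[0]-50:p[0]+50]
save('w6',np.hstack([cv2.resize(g['color'],(400,300)),cv2.resize(c,(400,300),interpolation=2)]))
E
```

```text
time: 12.35
position: [0.6126, -0.0179, 0.144]
orientation: [2.222, 2.221, 0.0]
wrist_force: [0.8, -0.2, -0.5]
finger_gap: 1.0
gripper_force: 0.0
time: 12.85
position: [0.6257, 0.0179, 0.1442]
orientation: [2.222, 2.22, -0.0]
wrist_force: [-0.0, -0.6, -0.0]
finger_gap: 0.996
gripper_force: 0.0
[0.62583357 0.017655   0.14425848]
rim n 1479 enclosing [0.645  0.0375] 0.0304 fit [0.6447 0.0378] 0.0283 z 0.0705
rim n 64 enclosing [ 0.4568 -0.1721] 0.0232 fit [ 0.4569 -0.1722] 0.0217 z 0.0747
base fit [ 0.4622 -0.1781] 0.0197 res 0.0005 encl [ 0.462 -0.178] 0.0207
```

View pics/w6.png

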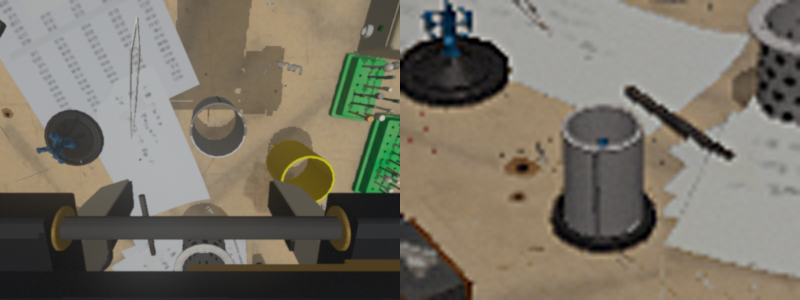

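The first flask sits level on its base with the tree centred inside it. The large flask is at (0.645, 0.038), so I'll grip it next.

```bash
python3 -m inch '[{"translation":[0.020,0.018,0],"rotation":[0,0,0],"grip":0},{"translation":[0.020,0.018,0.0],"rotation":[0,0,0],"grip":0},{"translation":[0.020,0.018,0.03],"rotation":[0,0,0],"grip":0},{"translation":[0.020,0.018,0.08],"rotation":[0,0,0],"grip":0},{"translation":[0.020,0.018,0.12],"rotation":[0,0,0],"grip":0},{"translation":[0.020,0.018,0.1355],"rotation":[0,0,0],"grip":0},{"translation":[0.020,0.018,0.1355],"rotation":[0,0,0],"grip":0.2},{"translation":[0.020,0.018,0.1355],"rotation":[0,0,0],"grip":0.45},{"translation":[0.020,0.018,0.1355],"rotation":[0,0,0],"grip":0.45},{"translation":[0.020,0.018,0.1355],"rotation":[0,0,0],"grip":0.45},{"translation":[0.020,0.018,0.1355],"rotation":[0,0,0],"grip":0.45},{"translation":[0.020,0.018,0.1355],"rotation":[0,0,0],"grip":0.45}]' 30
```

```text
time: 14.5
position: [0.6449, 0.0387, 0.0098]
orientation: [2.22, 2.221, 0.002]
wrist_force: [-1.5, 0.1, 6.6]
finger_gap: 0.654
gripper_force: 30.0
```

```bash
python3 -m inch '[{"translation":[0,0,-0.015],"rotation":[0,0,0],"grip":0.45},{"translation":[0,0,-0.05],"rotation":[0,0,0],"grip":0.45},{"translation":[0,0,-0.085],"rotation":[0,0,0],"grip":0.45},{"translation":[-0.01,-0.02,-0.1],"rotation":[0,0,0],"grip":0.45},{"translation":[-0.03,-0.06,-0.1],"rotation":[0,0,0],"grip":0.45},{"translation":[-0.05,-0.105,-0.1],"rotation":[0,0,0],"grip":0.45},{"translation":[-0.07,-0.145,-0.1],"rotation":[0,0,0],"grip":0.45},{"translation":[-0.085,-0.175,-0.1],"rotation":[0,0,0],"grip":0.45},{"translation":[-0.089,-0.185,-0.1],"rotation":[0,0,0],"grip":0.45},{"translation":[-0.089,-0.185,-0.1],"rotation":[0,0,0],"grip":0.45},{"translation":[-0.089,-0.185,-0.1],"rotation":[0,0,0],"grip":0.45},{"translation":[-0.089,-0.185,-0.1],"rotation":[0,0,0],"grip":0.45}]' 30
python3 - <<'E'
from h import *
g=get_image('wrist');np.savez('w7.npz',**g);save('w7',g['color'])
print(get_obs()['position']);base(g,(.460,.0135),.038)
E
```

```text
time: 16.0
position: [0.4601, -0.0499, 0.1083]
orientation: [2.22, 2.222, 0.0]
wrist_force: [0.2, -0.4, -0.9]
finger_gap: 0.656
gripper_force: 30.0
[ 0.45987097 -0.0498619   0.10824517]
base fit [0.4595 0.0131] 0.0364 res 0.0001 encl [0.4596 0.0132] 0.0366
```

View pics/w7.png

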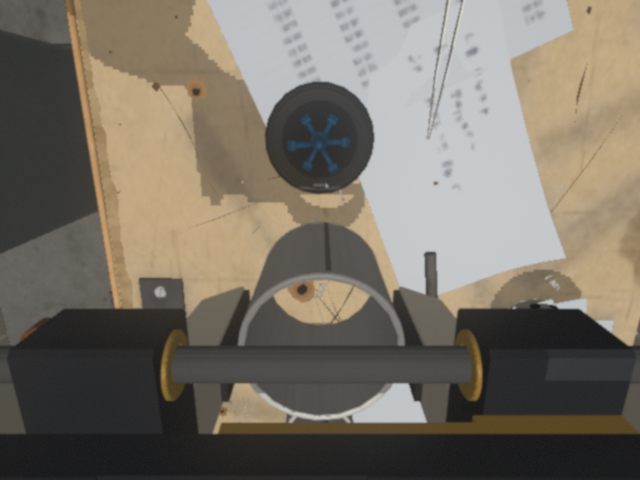

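The rim spans u 238–405, v 274–419, and the large base is at (320,137).

Run:
```python
from h import *
g=dict(np.load('w7.npz'))
q=np.array([ray(g,u,v,.1685)[:2] for u,v in [(238,346),(405,346),(321.5,274),(321.5,419)]]);print(np.round(q,4))
c=np.array([q[:2,0].mean(),q[2:,1].mean()]);print(c,'shift',np.array([.4595,.0131])-c)
```

```text
[[ 0.4311 -0.0495]
 [ 0.4908 -0.0495]
 [ 0.4609 -0.0219]
 [ 0.461  -0.081 ]]
[ 0.46096486 -0.05145127] shift [-0.00146486  0.06455127]
```

```bash
python3 -m inch '[{"translation":[0.025,-0.001,0],"rotation":[0,0,0],"grip":0.45},{"translation":[0.055,-0.0015,0],"rotation":[0,0,0],"grip":0.45},{"translation":[0.064,-0.0015,0],"rotation":[0,0,0],"grip":0.45},{"translation":[0.064,-0.0015,0.0],"rotation":[0,0,0],"grip":0.45},{"translation":[0.064,-0.0015,0.02],"rotation":[0,0,0],"grip":0.45},{"translation":[0.064,-0.0015,0.045],"rotation":[0,0,0],"grip":0.45},{"translation":[0.064,-0.0015,0.063],"rotation":[0,0,0],"grip":0.45},{"translation":[0.064,-0.0015,0.072],"rotation":[0,0,0],"grip":0.45},{"translation":[0.064,-0.0015,0.072],"rotation":[0,0,0],"grip":0.45}]' 30
python3 - <<'E'
from h import *
g=get_image('wrist');w=g['color'][180:420,180:460]
save('w8',cv2.resize(w,(560,480)))
E
```

```text
time: 17.18
position: [0.4578, 0.0133, 0.0362]
orientation: [-2.222, -2.22, 0.001]
wrist_force: [-0.5, 0.1, -1.2]
finger_gap: 0.652
gripper_force: 30.0
```

View pics/w8.png

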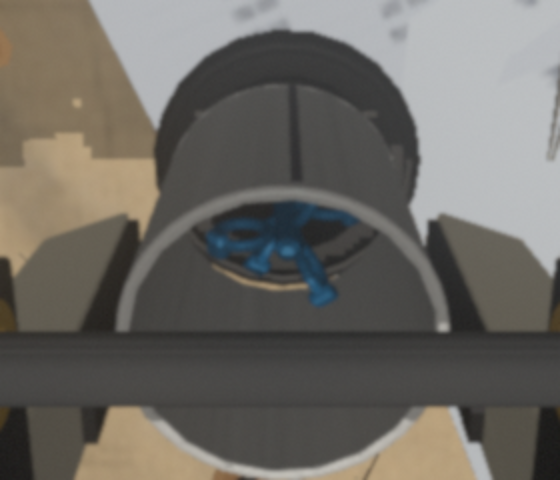

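The tree is inside, and flask and base agree to within about 1 mm (283 against 286 px). Lowering.

```bash
python3 -m inch '[{"translation":[0,0.0005,0.005],"rotation":[0,0,0],"grip":0.45},{"translation":[0,0.0005,0.01],"rotation":[0,0,0],"grip":0.45},{"translation":[0,0.0005,0.014],"rotation":[0,0,0],"grip":0.45},{"translation":[0,0.0005,0.017],"rotation":[0,0,0],"grip":0.45},{"translation":[0,0.0005,0.0185],"rotation":[0,0,0],"grip":0.45},{"translation":[0,0.0005,0.0185],"rotation":[0,0,0],"grip":0.45}]' 30
python3 -m inch '[{"translation":[0,0,0.0008],"rotation":[0,0,0],"grip":0.45},{"translation":[0,0,0.0016],"rotation":[0,0,0],"grip":0.45},{"translation":[0,0,0.0018],"rotation":[0,0,0],"grip":0.45},{"translation":[0,0,0.0018],"rotation":[0,0,0],"grip":0.45}]' 30
```

```text
time: 17.98
position: [0.4582, 0.0138, 0.0178]
orientation: [-2.221, -2.221, 0.0]
wrist_force: [0.2, -0.3, -2.6]
finger_gap: 0.654
gripper_force: 30.0
time: 18.48
position: [0.4583, 0.0138, 0.0161]
orientation: [-2.221, -2.221, -0.0]
wrist_force: [-0.0, -0.1, -2.7]
finger_gap: 0.653
gripper_force: 30.0
```

```bash
python3 -m inch '[{"translation":[0,0,0.0005],"rotation":[0,0,0],"grip":0.45},{"translation":[0,0,0.001],"rotation":[0,0,0],"grip":0.45},{"translation":[0,0,0.001],"rotation":[0,0,0],"grip":0.45}]' 30
```

```text
time: 18.85
position: [0.4584, 0.0138, 0.0158]
orientation: [2.221, 2.221, 0.001]
wrist_force: [-2.9, -0.2, 7.6]
finger_gap: 0.653
gripper_force: 30.0
```

Seated. I'll release it and head to the short flask.

```bash
python3 -m inch '[{"translation":[0,0,0],"rotation":[0,0,0],"grip":0.32},{"translation":[0,0,0],"rotation":[0,0,0],"grip":0.25},{"translation":[0,0,0],"rotation":[0,0,0],"grip":0.1},{"translation":[0,0,0],"rotation":[0,0,0],"grip":0.0},{"translation":[0,0,0],"rotation":[0,0,0],"grip":0.0},{"translation":[0,0,-0.03],"rotation":[0,0,0],"grip":0.0},{"translation":[0,0,-0.08],"rotation":[0,0,0],"grip":0},{"translation":[0,0,-0.12],"rotation":[0,0,0],"grip":0},{"translation":[-0.02,0.01,-0.13],"rotation":[0,0,0],"grip":0},{"translation":[-0.07,0.04,-0.13],"rotation":[0,0,0],"grip":0},{"translation":[-0.12,0.07,-0.13],"rotation":[0,0,0],"grip":0},{"translation":[-0.17,0.10,-0.13],"rotation":[0,0,0],"grip":0}]' 30
python3 -m inch '[{"translation":[-0.05,0.025,0],"rotation":[0,0,0],"grip":0},{"translation":[-0.10,0.05,0],"rotation":[0,0,0],"grip":0},{"translation":[-0.145,0.07,0],"rotation":[0,0,0],"grip":0},{"translation":[-0.165,0.078,0],"rotation":[0,0,0],"grip":0},{"translation":[-0.165,0.078,0],"rotation":[0,0,0],"grip":0},{"translation":[-0.165,0.078,0],"rotation":[0,0,0],"grip":0}]' 30
python3 - <<'E'
from h import *
g=get_image('wrist');o=get_obs()['position'];print(o)
rim(g,(.6385,-.3025),.046,.023)
t=get_image('top');rim(t,(.456,-.172),.076,.023);rim(t,(.456,.0125),.076,.03)
s=get_image('scene');c=s['color'][160:340,180:440]
save('w9',np.hstack([cv2.resize(g['color'],(400,300)),cv2.resize(c,(400,300),interpolation=2)]))
E
```

```text
time: 20.35
position: [0.5591, -0.1578, 0.1452]
orientation: [2.221, 2.222, 0.001]
wrist_force: [0.3, 0.3, -0.1]
finger_gap: 1.002
gripper_force: 0.0
time: 21.1
position: [0.636, -0.3202, 0.1448]
orientation: [-2.22, -2.221, -0.0]
wrist_force: [0.2, -0.4, 0.3]
finger_gap: 1.003
gripper_force: 0.0
[ 0.63611378 -0.31993284  0.14517505]
rim n 917 enclosing [ 0.6384 -0.3043] 0.0234 fit [ 0.6383 -0.3041] 0.0214 z 0.0465
rim n 29 enclosing [ 0.4604 -0.1661] 0.0217 fit [ 0.4569 -0.1719] 0.0215 z 0.0749Traceback (most recent call last):
  File "<stdin>", line 4, in <module>
  File "h.py", line 22, in rim
    e=cv2.minEnclosingCircle(q.astype(np.float32));c,r=circ(q)
cv2.error: OpenCV(4.12.0) /io/opencv/modules/imgproc/src/shapedescr.cpp:201: error: (-215:Assertion failed) count >= 0 && (depth == CV_32F || depth == CV_32S) in function 'minEnclosingCircle'
```

The short flask is at (0.6383, -0.304), and the arm hides the large flask from the top camera, so I'll check that later. Gripping the short flask.

```bash
python3 -m inch '[{"translation":[0.016,0.0015,0],"rotation":[0,0,0],"grip":0},{"translation":[0.016,0.0015,0.03],"rotation":[0,0,0],"grip":0},{"translation":[0.016,0.0015,0.08],"rotation":[0,0,0],"grip":0},{"translation":[0.016,0.0015,0.13],"rotation":[0,0,0],"grip":0},{"translation":[0.016,0.0015,0.152],"rotation":[0,0,0],"grip":0},{"translation":[0.016,0.0015,0.159],"rotation":[0,0,0],"grip":0.2},{"translation":[0.016,0.0015,0.159],"rotation":[0,0,0],"grip":0.4},{"translation":[0.016,0.0015,0.159],"rotation":[0,0,0],"grip":0.6},{"translation":[0.016,0.0015,0.159],"rotation":[0,0,0],"grip":0.6},{"translation":[0.016,0.0015,0.159],"rotation":[0,0,0],"grip":0.6},{"translation":[0.016,0.0015,0.159],"rotation":[0,0,0],"grip":0.6},{"translation":[0.016,0.0015,0.159],"rotation":[0,0,0],"grip":0.6}]' 25
```

```text
time: 22.7
position: [0.638, -0.3054, -0.0131]
orientation: [2.221, 2.221, 0.0]
wrist_force: [-1.9, 0.2, 5.3]
finger_gap: 0.505
gripper_force: 25.0
```

```bash
python3 -m inch '[{"translation":[0,0,-0.015],"rotation":[0,0,0],"grip":0.6},{"translation":[0,0,-0.055],"rotation":[0,0,0],"grip":0.6},{"translation":[0,0,-0.095],"rotation":[0,0,0],"grip":0.6},{"translation":[0.02,-0.006,-0.11],"rotation":[0,0,0],"grip":0.6},{"translation":[0.06,-0.018,-0.11],"rotation":[0,0,0],"grip":0.6},{"translation":[0.11,-0.033,-0.11],"rotation":[0,0,0],"grip":0.6},{"translation":[0.16,-0.047,-0.11],"rotation":[0,0,0],"grip":0.6},{"translation":[0.21,-0.062,-0.11],"rotation":[0,0,0],"grip":0.6},{"translation":[0.26,-0.077,-0.11],"rotation":[0,0,0],"grip":0.6},{"translation":[0.31,-0.092,-0.11],"rotation":[0,0,0],"grip":0.6},{"translation":[0.36,-0.107,-0.11],"rotation":[0,0,0],"grip":0.6},{"translation":[0.41,-0.121,-0.11],"rotation":[0,0,0],"grip":0.6}]' 25
python3 -m inch '[{"translation":[0.05,-0.015,0],"rotation":[0,0,0],"grip":0.6},{"translation":[0.095,-0.028,0],"rotation":[0,0,0],"grip":0.6},{"translation":[0.12,-0.036,0],"rotation":[0,0,0],"grip":0.6},{"translation":[0.127,-0.038,0],"rotation":[0,0,0],"grip":0.6},{"translation":[0.127,-0.038,0],"rotation":[0,0,0],"grip":0.6},{"translation":[0.127,-0.038,0],"rotation":[0,0,0],"grip":0.6}]' 25
python3 - <<'E'
from h import *
g=get_image('wrist');np.savez('w10.npz',**g)
print(get_obs()['position']);base(g,(.4797,.2935),.031)
t=get_image('top');np.savez('t10.npz',**t);rim(t,(.456,-.172),.076,.023);rim(t,(.456,.0125),.076,.03)
s=get_image('scene');save('w10',np.vstack([cv2.resize(g['color'][60:440,100:540],(440,380)),cv2.resize(s['color'][220:310,220:420],(440,200),interpolation=2)]))
E
```

```text
time: 24.2
position: [0.5163, 0.1063, 0.0968]
orientation: [2.221, 2.221, 0.001]
wrist_force: [0.6, -0.3, -1.6]
finger_gap: 0.505
gripper_force: 25.0
time: 24.95
position: [0.4793, 0.2308, 0.0962]
orientation: [2.223, 2.22, 0.0]
wrist_force: [-0.5, 0.4, -1.6]
finger_gap: 0.502
gripper_force: 25.0
[0.47922953 0.23077744 0.09617318]
base fit [0.4783 0.2933] 0.0294 res 0.0001 encl [0.4783 0.2934] 0.0297
rim n 64 enclosing [ 0.4568 -0.1721] 0.0232 fit [ 0.4569 -0.1723] 0.0217 z 0.0747
rim n 83 enclosing [0.4562 0.0119] 0.0301 fit [0.4562 0.012 ] 0.0286 z 0.0752
```

View pics/w10.png

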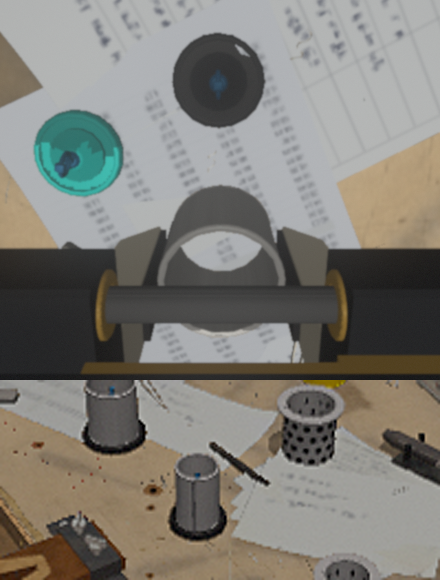

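Both placed flasks stand level on their bases (rims at z 0.075). In the wrist view the held rim spans u 258–386, v 286–397, and the ring base is at about (318,139).

```bash
python3 - <<'E'
from h import *
g=dict(np.load('w10.npz'))
q=np.array([ray(g,u,v,.1553)[:2] for u,v in [(258,341),(386,341),(322,286),(322,397)]]);print(np.round(q,4))
c=np.array([q[:2,0].mean(),q[2:,1].mean()]);print(c,'shift',np.array([.4783,.2933])-c)
E
python3 -m inch '[{"translation":[0.025,-0.001,0],"rotation":[0,0,0],"grip":0.6},{"translation":[0.05,-0.0015,0],"rotation":[0,0,0],"grip":0.6},{"translation":[0.0615,-0.0015,0],"rotation":[0,0,0],"grip":0.6},{"translation":[0.0615,-0.0015,0.0],"rotation":[0,0,0],"grip":0.6},{"translation":[0.0615,-0.0015,0.0],"rotation":[0,0,0],"grip":0.6},{"translation":[0.0615,-0.0015,0.01],"rotation":[0,0,0],"grip":0.6},{"translation":[0.0615,-0.0015,0.03],"rotation":[0,0,0],"grip":0.6},{"translation":[0.0615,-0.0015,0.03],"rotation":[0,0,0],"grip":0.6}]' 25
```

```text
[[0.4573 0.2326]
 [0.5033 0.2325]
 [0.4803 0.254 ]
 [0.4803 0.2087]]
[0.48030589 0.23136587] shift [-0.00200589  0.06193413]
time: 26.1
position: [0.476, 0.2922, 0.0644]
orientation: [-2.221, -2.22, 0.006]
wrist_force: [-0.4, -0.2, -1.4]
finger_gap: 0.509
gripper_force: 25.0
```

```bash
python3 -m inch '[{"translation":[0.0005,0.0005,0.015],"rotation":[0,0,0],"grip":0.6},{"translation":[0.0005,0.0005,0.035],"rotation":[0,0,0],"grip":0.6},{"translation":[0.0005,0.0005,0.046],"rotation":[0,0,0],"grip":0.6},{"translation":[0.0005,0.0005,0.048],"rotation":[0,0,0],"grip":0.6},{"translation":[0.0005,0.0005,0.048],"rotation":[0,0,0],"grip":0.6},{"translation":[0.0005,0.0005,0.048],"rotation":[0,0,0],"grip":0.6}]' 25
python3 - <<'E'
from h import *
g=get_image('wrist');o=get_obs();print(o['position'],o['wrist_force'])
save('w11',np.vstack([cv2.resize(g['color'][180:420,180:460],(560,480))]))
E
```

```text
time: 26.85
position: [0.4783, 0.294, 0.0188]
orientation: [2.221, 2.221, 0.002]
wrist_force: [-0.2, 0.4, -0.7]
finger_gap: 0.502
gripper_force: 25.0
[0.47821353 0.29401898 0.01876701] [-0.41358616  0.76131264 -1.32734226]
```

View pics/w11.png

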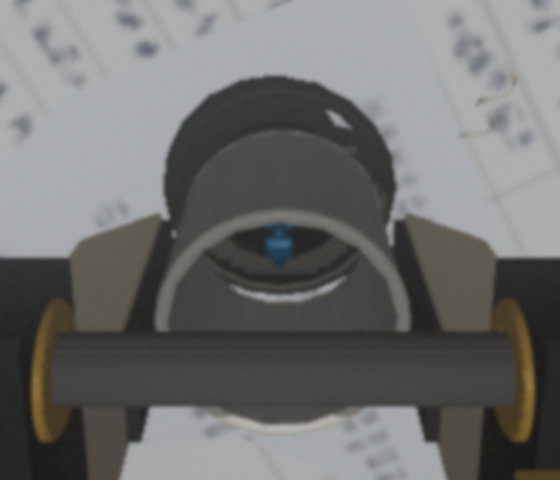

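The flask middle is at u ≈ 285 and the base middle at 279, so it's about 1 mm too far in +x. I'll correct and lower.

```bash
python3 -m inch '[{"translation":[-0.001,-0.0012,0],"rotation":[0,0,0],"grip":0.6},{"translation":[-0.001,-0.0012,0.007],"rotation":[0,0,0],"grip":0.6},{"translation":[-0.001,-0.0012,0.014],"rotation":[0,0,0],"grip":0.6},{"translation":[-0.001,-0.0012,0.019],"rotation":[0,0,0],"grip":0.6},{"translation":[-0.001,-0.0012,0.022],"rotation":[0,0,0],"grip":0.6},{"translation":[-0.001,-0.0012,0.0235],"rotation":[0,0,0],"grip":0.6},{"translation":[-0.001,-0.0012,0.0235],"rotation":[0,0,0],"grip":0.6}]' 25
python3 -m inch '[{"translation":[0,0,0.0008],"rotation":[0,0,0],"grip":0.6},{"translation":[0,0,0.0016],"rotation":[0,0,0],"grip":0.6},{"translation":[0,0,0.0024],"rotation":[0,0,0],"grip":0.6},{"translation":[0,0,0.0024],"rotation":[0,0,0],"grip":0.6}]' 25
```

```text
time: 27.78
position: [0.4766, 0.2928, -0.0054]
orientation: [-2.221, -2.221, -0.0]
wrist_force: [-0.2, 0.2, -1.4]
finger_gap: 0.504
gripper_force: 25.0
time: 28.28
position: [0.4767, 0.2929, -0.0072]
orientation: [2.221, 2.221, 0.001]
wrist_force: [-2.0, -1.4, 4.7]
finger_gap: 0.501
gripper_force: 25.0
```

Contact at the expected height. I'll release, retreat clear, and check all three numerically.

```bash
python3 -m inch '[{"translation":[0,0,0],"rotation":[0,0,0],"grip":0.48},{"translation":[0,0,0],"rotation":[0,0,0],"grip":0.4},{"translation":[0,0,0],"rotation":[0,0,0],"grip":0.2},{"translation":[0,0,0],"rotation":[0,0,0],"grip":0.1},{"translation":[0,0,0],"rotation":[0,0,0],"grip":0.1},{"translation":[0,0,-0.03],"rotation":[0,0,0],"grip":0.1},{"translation":[0,0,-0.08],"rotation":[0,0,0],"grip":0},{"translation":[0,0,-0.13],"rotation":[0,0,0],"grip":0},{"translation":[-0.03,0.03,-0.17],"rotation":[0,0,0],"grip":0},{"translation":[-0.07,0.07,-0.18],"rotation":[0,0,0],"grip":0},{"translation":[-0.07,0.07,-0.18],"rotation":[0,0,0],"grip":0},{"translation":[-0.07,0.07,-0.18],"rotation":[0,0,0],"grip":0}]' 25
python3 - <<'E'
from h import *
g=get_image('wrist');rim(g,(.4775,.293),.052,.023);W=cloud(g)
def tilt(W,p,h,R):
    d=np.hypot(W[...,0]-p[0],W[...,1]-p[1]);P=W[(d<R)&(abs(W[...,2]-h)<.007)]
    s=np.linalg.lstsq(np.c_[P[:,:2]-p,np.ones(len(P))],P[:,2],rcond=None)[0];print('rim tilt deg',np.round(np.degrees(s[:2]),2),'z',s[2].round(4),len(P))
tilt(W,(.4775,.293),.052,.026)
t=get_image('top');W=cloud(t)
for p,h,R in(((.4569,-.172),.076,.023),((.4562,.012),.076,.03),((.474,.2915),.052,.023)): 
    try: rim(t,p,h,R);tilt(W,p,h,R+.004)
    except Exception: print('hidden')
for p,h,R in(((.6278,-.1398),.07,.038),((.4896,-.378),.07,.031)): rim(t,p,h,R)
print(get_obs()['position'],get_obs()['time'])
E
```

```text
time: 29.78
position: [0.546, 0.2227, 0.1716]
orientation: [-2.222, -2.22, 0.001]
wrist_force: [-0.6, 0.6, -1.1]
finger_gap: 0.999
gripper_force: 0.0
rim n 951 enclosing [0.4783 0.2937] 0.0235 fit [0.4784 0.2936] 0.0214 z 0.0525
rim tilt deg [0.9  0.13] z 0.0518 951
rim n 62 enclosing [ 0.457  -0.1721] 0.023 fit [ 0.4571 -0.1722] 0.0217 z 0.0752
rim tilt deg [1.35 0.77] z 0.075 62
rim n 84 enclosing [0.4563 0.012 ] 0.03 fit [0.4561 0.0119] 0.0286 z 0.0748
rim tilt deg [-0.57 -0.85] z 0.0749 84
hidden
rim n 312 enclosing [ 0.6275 -0.14  ] 0.0378 fit [ 0.6273 -0.1398] 0.0327 z 0.0688
rim n 262 enclosing [ 0.4898 -0.3773] 0.0307 fit [ 0.4896 -0.3771] 0.0257 z 0.0692
[0.54553885 0.22344195 0.17159778] 29.875
```

```bash
python3 -c "from rig import close_job; print(close_job())"
```

```text
the job is handed in; nothing more can be done
None
```

All three plain flasks are on their matching bases, seated and level as far as the cameras can show, and the job was handed in at about 30 s of the 96 s limit, with the perforated flasks not moved and the two look-alikes not touched.

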